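Lock the hose coupler on the gas bench

TASK

Two bench gas couplers stand on the lab bench. Lock the one that has the barbed hose tail in it: pull its spring collar straight up, turn it about a sixth of a turn clockwise (seen from above) past the stop into the locked position, and let it spring back fully down. Leave the collar of the other, empty coupler as it is, and let go at the end.

Things in the scene. Friction and masses are not known exactly. Their poses are not given: they have to be found in the camera images.
- coupler_grip (a point): Grip point of the aluminium spring collar on the coupler with the barbed hose tail: on its upright axis, 88 mm above the bench when down; moves with the collar. Grip section 46 mm between two flat pads (32 wide, 15 mm up and down from here); y runs across the pads (close fingers along y), z up. Collar top 16 mm above; the fixed 23 mm tail ends 43 mm above: keep the palm higher. Foot 90 mm wide.
- collar_lift (a joint): How far that collar is pulled up, m: 0 fully down (start), 0.018 upper end. A spring draws it down with 4 N (at 0) to 7 N, plus 1.7 N weight. A lug on it sits in a slot: it can turn past the stop only when lifted 0.008 or more; lift 0.010 to 0.017. Under the grip section, from 20 mm below the grip point, it has a ribbed ring 49 mm wide.
- collar_turn (a joint): Turn of that collar, rad, growing clockwise seen from above: 0 to 0.12 unlocked (start), 1.22 far end. From about 0.15 to 0.86 the stop lies under the lug and the collar cannot go down; from 0.87 to 1.22 it drops into the locked slot: aim at 1.05. Turns lightly (0.04 N m friction), stays where left.
- spare_turn (a joint): Turn of the collar of the other coupler (rad, same measure), which is alike but empty: an open brass socket, no hose tail. It stands 160 mm or more away. Leave it unlocked, as it starts (0 to 0.12). Low on each fixed grey pillar a supply nut sticks out sideways, to 62 mm from the axis, 37 mm high.
Things that resemble listed ones, but are neither listed nor needed, are in the scene too. Leave any blue look-alike of the part that bears coupler_grip alone.

How it is judged:
By the outcome, as a careful person would: the job done as asked, in the order asked, and still so for the second after the job is handed in, with the robot touching nothing.
It also fails if it takes over 35 s, if anything falls off the work surface, if the arm or the gripper's body presses on something with over 40 N, if the wrist force passes 120 N, or if a joint passes its speed limit or range.

ROBOT

A 7-joint arm with a two-finger parallel gripper is mounted at the origin on a cart in front of the work surface, level with it; the furniture and walls round the work are solid. World frame = base frame: x ahead of the robot, y to its left, z up, the work surface at z = 0. Lengths are in mm, angles in rad, forces in N, time in s.
With the tool pointing down it reaches from about 400 to 875 mm from the base axis. Payload 4.4 kg.
Tool frame: the origin (TCP) lies at the very end of the fingers, on their centre line; the grasp point (between the pads) lies 19 mm behind it; z points along the fingers, y is the direction in which the jaws open and shut (so a half turn about z gives the same grasp; the last joint's range is limited). The gripper opens to 85 mm and grips with 20 to 120 N. Pads are 22 mm wide; open, the fingers measure 114 mm over their backs; the gripper's body (76 mm by 85 mm) begins 54 mm behind the grasp point. The pads swing forward as they close: fully open they stand 13 mm farther back than shut.
Start: joints at [1.217, 0.628, 0.038, 1.517, -0.027, 0.996, -0.02], TCP at [184.526, -623.272, 231.313] pointing down, gripper open.
Joint ranges: [-3.06, 3.06], [-0.37, 2.12], [-1.25, 1.32], [0.18, 2.47], [-1.1, 4.24], [0.23, 1.98], [-2.94, 2.94]. Speed limits (rad/s): [2.57, 2.57, 3.14, 3.14, 3.14, 3.14, 3.14].

INTERFACE

Orientations are given as [roll, pitch, yaw] about the fixed x, y, z axes, in that order (R = Rz(yaw) Ry(pitch) Rx(roll)).
In Python, from cell import ctrl gives the robot as it stands.
- The arm moves only by the shell command python3 -m pendant 'ROWS'. ROWS is JSON, a list of rows, each a list of 7 numbers: the shift along the world's x, y, z in m, then the turn, a rotation vector about the world's x, y, z in rad, then the opening, from -1 (shut) to 1 (fully open). A call has 1 to 8 rows; each row is the pose to reach, as a shift and turn from the pose commanded when the call began; what a row does not reach only later rows make up. A row lasts 1/10 s, in which the tool goes at most 50 mm and 8.59 degrees, less where a joint would pass 70% of its speed; a pose out of reach is approached as far as the arm can. A call with a gripper value outside its range is refused whole. The fingers move at their own pace and stop on an object; the grip force is fixed at half the most. Time passes only in rows, so rows that repeat a pose let the fingers close. It gives the time, the measured TCP pose, the force and the opening at its end, in the units of the state.
- ctrl.read_state(): the state, without advancing time (a new reading comes with each control period).
- ctrl.get_image(name): name is "scene" or "top"; returns the picture (400x640x3 uint8, blue, green, red); there is no depth.
- ctrl.get_calibration(name): a dict with "fx", "fy", "cx", "cy" (pixels), "R" (3x3) and "t" (3): a world point X has camera coordinates R X + t. Camera axes: x right, y down, z forward; pixel columns grow to the right and rows downward; lengths in mm; the calibration is good to about 2 mm. A picture is of the moment at which its call begins. get_calibration takes no time and is no camera call.
- ctrl.finish_job(): hands the job in, once; it reports no verdict.
The state is a dict: "clock": time; "qpos": joint angles; "qd": joint speeds; "tau": joint torques, N m; "eef_pos": TCP position; "tool_rot": TCP orientation; "force": force on the tool from outside, world axes, zero at the start; "torque": the same for the moment, N m; "width": finger opening in mm.
Only numpy, scipy, OpenCV 4.12 (cv2) and the standard library are available. Lean on these libraries where they do the work, as an engineer would, in place of code of your own. Each camera call takes 0.05 s, during which the arm holds its last target. There are 200 camera calls.

## Working session

There is one attempt and no reset: what is moved stays moved. The work goes in short steps, Python scripts to look and compute and a shell command to move; the robot and the scene stay as the last step left them, time stands still between calls to the robot, and variables do not carry over. Pictures are saved under pics/ and viewed, about 8 in all and at most 12, crops included, and the job is handed in when it is done.

```bash
mkdir -p pics; python3 - <<'E'
from cell import ctrl
import cv2
for n in("scene","top"):
    cv2.imwrite(f"pics/{n}0.png",ctrl.get_image(n)); c=ctrl.get_calibration(n); print(n,c)
print(ctrl.read_state())
E
```

```text
scene {'fx': 386.7827579711621, 'fy': 386.7827579711621, 'cx': 319.82594972825905, 'cy': 205.20188367875502, 'R': array([[ 0.95790198,  0.28617886,  0.02292274],
       [ 0.16218572, -0.4735269 , -0.86571824],
       [-0.23689572,  0.83299096, -0.50000648]]), 't': array([-521.72321796,   69.40366833,  908.57218074])}
top {'fx': 460.1186867797587, 'fy': 460.1186867797587, 'cx': 324.18371651942584, 'cy': 202.37220959579332, 'R': array([[-0.00889768, -0.99980963, -0.01736484],
       [-0.98392598,  0.01185103, -0.17818313],
       [ 0.178355  ,  0.0155003 , -0.98384411]]), 't': array([132.91849996, 500.24510638, 942.6120026 ])}
{'clock': 0.1, 'qpos': array([ 1.21718301,  0.62927727,  0.03844364,  1.51825399, -0.02704273,
        0.9962615 , -0.02000513]), 'qd': array([ 1.16932013e-03, -1.28526389e-03,  1.07066514e-03, -1.83384448e-03,
       -2.71637498e-05, -6.87061150e-04, -3.02652925e-04]), 'tau': array([ 2.47719050e-03, -5.64534187e+01,  1.22993331e+00, -1.93973565e+01,
        1.11521973e-02,  5.35282437e-03, -1.28027711e-06]), 'eef_pos': array([ 184.39510402, -622.73129899,  230.47015176]), 'tool_rot': array([-3.13990981e+00, -1.88891325e-05,  2.87786127e-01]), 'force': array([-0.16956673, -0.03096901,  0.35940919]), 'torque': array([ 0.00601306, -0.01185125,  0.01389426]), 'width': 85.52056326289646}
```

View pics/scene0.png

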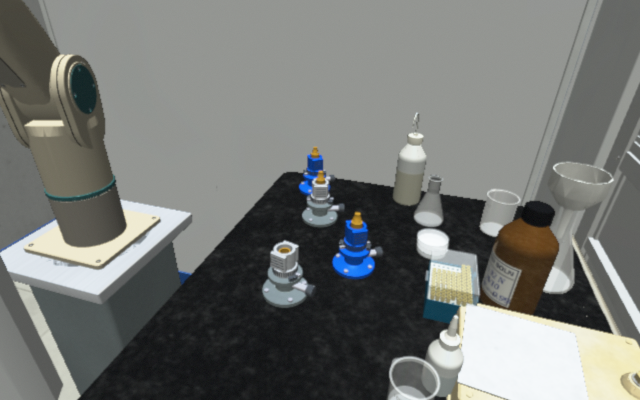

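View pics/top0.png

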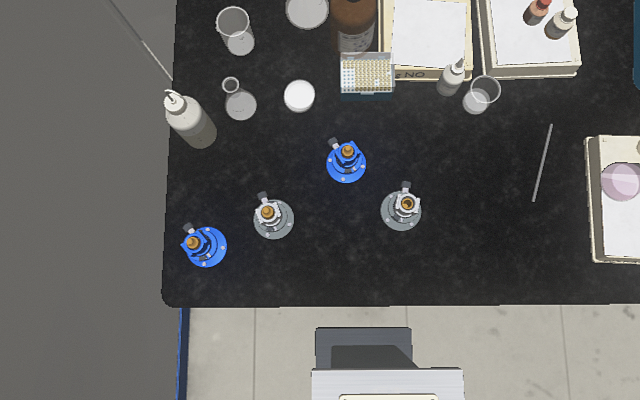

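The target, silver with the brass tail, is near top (268,213) and scene (320,195). The empty one is near top (405,208) and scene (286,270). The blue ones are look-alikes. Next I enlarge both views of the target.

```bash
python3 - <<'E'
import cv2,numpy as np
a=cv2.imread("pics/top0.png")[185:245,170:310]; b=cv2.imread("pics/scene0.png")[145:235,280:400]
a=cv2.resize(a,(0,0),fx=5.7,fy=5.7,interpolation=cv2.INTER_CUBIC)[:, :798]
a=cv2.resize(cv2.imread("pics/top0.png")[185:245,240:310],(490,420),interpolation=cv2.INTER_CUBIC)  # x7
b=cv2.resize(cv2.imread("pics/scene0.png")[165:233,297:347],(309,420),interpolation=cv2.INTER_CUBIC) # x6.18
cv2.imwrite("pics/crop1.png",np.hstack([a,b]))
E
```

```text
(no output)
```

View pics/crop1.png

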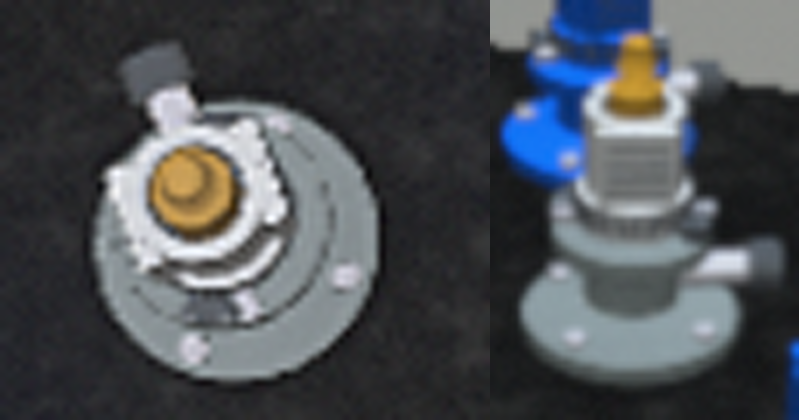

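The foot is centred at top px (273.9,219.3), and the tail tip is at top (266,210) and scene (320.8,171.5). The ribbed pads are left and right in the top view. Their edges run (115,180)-(150,265) and (240,130)-(280,215) in the crop.

```bash
cat > h.py <<'E'
import numpy as np
from cell import ctrl
def ray(n,u,v,z):
    c=ctrl.get_calibration(n);R=np.array(c["R"]);o=-R.T@c["t"]
    d=R.T@[(u-c["cx"])/c["fx"],(v-c["cy"])/c["fy"],1]
    return (o+d*(z-o[2])/d[2]).round(1)
def proj(n,X):
    c=ctrl.get_calibration(n);p=np.array(c["R"])@X+c["t"]
    return (p[0]/p[2]*c["fx"]+c["cx"],p[1]/p[2]*c["fy"]+c["cy"])
E
python3 - <<'E'
from h import *
T=lambda x,y:(240+x/7,185+y/7)
S=lambda x,y:(297+(x-490)/6.18,165+y/6.18)
print("foot top",ray("top",*T(237,240),8),ray("top",*T(95,240),8),ray("top",*T(380,240),8))
print("tail tip",ray("top",*T(184,174),131),"scene",ray("scene",*S(637,38),131))
print("collar top",ray("top",*T(196,198),104), "scene",ray("scene",*S(637,105),104))
print("scene foot",ray("scene",*S(630,310),8))
for a,b in(((115,180),(150,265)),((240,130),(280,215))):
    p=ray("top",*T(*a),100);q=ray("top",*T(*b),100);d=p-q;print(p,q,np.hypot(*d[:2]),"yaw of pad edge",np.arctan2(d[1],d[0]))
# edge normal
E
```

```text
foot top [471.7 240.5   8. ] [472.2 285.7   8. ] [471.1 195.    8. ]
tail tip [472.7 240.  131. ] scene [471.6 242.1 131. ]
collar top [470.1 240.3 104. ] scene [473.5 238.1 104. ]
scene foot [472.4 239.8   8. ]
[476.3 264.4 100. ] [451.3 253.9 100. ] 27.115493725912486 yaw of pad edge 0.39762799152212835
[490.6 228.3 100. ] [465.5 216.4 100. ] 27.7780488875659 yaw of pad edge 0.44271668871678094
```

The four estimates put the axis at about (472, 240), with grip yaw about 0.41 and the foot reading about 90 mm wide, which matches the spec. I'll use the half-turned grasp (tool yaw about 3.55) so the last joint stays mid-range, and travel high around the base.

```bash
python3 -m pendant '[[0.05,0.044,0.01,0,0,0.14,1],[0.1,0.088,0.02,0,0,0.28,1],[0.148,0.13,0.02,0,0,0.42,1],[0.185,0.164,0.02,0,0,0.56,1],[0.222,0.197,0.02,0,0,0.7,1],[0.26,0.23,0.02,0,0,0.84,1],[0.28,0.25,0.02,0,0,0.98,1],[0.296,0.263,0.02,0,0,1.1,1]]'
python3 -m pendant '[[0.015,0.045,0,0,0,0.14,1],[0.03,0.09,0,0,0,0.28,1],[0.045,0.135,0,0,0,0.42,1],[0.06,0.18,0,0,0,0.56,1],[0.075,0.225,0,0,0,0.7,1],[0.085,0.255,0,0,0,0.84,1],[0.095,0.285,0,0,0,0.98,1],[0.1,0.3,0,0,0,1.1,1]]'
python3 -m pendant '[[-0.015,0.045,0,0,0,0.14,1],[-0.03,0.09,0,0,0,0.28,1],[-0.045,0.135,0,0,0,0.42,1],[-0.06,0.18,0,0,0,0.56,1],[-0.08,0.225,0,0,0,0.7,1],[-0.09,0.255,0,0,0,0.84,1],[-0.1,0.285,0,0,0,0.98,1],[-0.108,0.3,0,0,0,1.06,1]]'
python3 -c "
from h import *
s=ctrl.read_state();print(s)"
```

```text
clock: 0.9
eef_pos: [481.8, -358.2, 251.2]
tool_rot: [-3.141, -0.001, 1.394]
force: [-0.2, -0.4, -0.1]
width: 85.5
clock: 1.7
eef_pos: [581.0, -56.4, 251.2]
tool_rot: [3.14, -0.001, 2.497]
force: [-0.4, -0.2, -0.3]
width: 85.2
clock: 2.5
eef_pos: [471.1, 242.7, 251.3]
tool_rot: [3.14, 0.0, -2.727]
force: [0.3, -0.0, 0.3]
width: 85.6
{'clock': 2.5, 'qpos': array([ 0.05434339,  0.56271299, -0.89327714,  1.81136389,  0.50921664,
        1.01532039,  0.9430169 ]), 'qd': array([-0.17781123,  0.05773373, -0.17669181,  0.01787051,  0.13250006,
        0.06949403,  0.32849685]), 'tau': array([  0.57928216, -43.32918763,  -8.67905438, -17.16974437,
        -0.10032681,  -0.08298104,  -0.22699451]), 'eef_pos': array([471.1301926 , 242.70462782, 251.34435612]), 'tool_rot': array([ 3.13981725e+00,  2.22985899e-04, -2.72735588e+00]), 'force': array([ 0.31492405, -0.04194421,  0.3455597 ]), 'torque': array([0.00193859, 0.00730346, 0.0054415 ]), 'width': 85.59009707766384}
```

```bash
python3 -m pendant '[[0,0,-0.04,0,0,0,1],[0,0,-0.08,0,0,0,1],[0,0,-0.11,0,0,0,1],[0,0,-0.13,0,0,0,1],[0,0,-0.14,0,0,0,1],[0,0,-0.14,0,0,0,1],[0,0,-0.14,0,0,0,1]]'
python3 - <<'E'
from h import *
import cv2
s=ctrl.read_state();print(s["eef_pos"],s["tool_rot"],s["qpos"])
a=ctrl.get_image("top");b=ctrl.get_image("scene");cv2.imwrite("pics/t2.png",a);cv2.imwrite("pics/s2.png",b)
a=cv2.resize(a[150:260,200:310],(400,400),interpolation=cv2.INTER_CUBIC);b=cv2.resize(b[130:240,265:375],(400,400),interpolation=cv2.INTER_CUBIC)
cv2.imwrite("pics/crop2.png",np.hstack([a,b]))
E
```

```text
clock: 3.2
eef_pos: [472.9, 240.2, 112.0]
tool_rot: [3.141, 0.001, -2.735]
force: [0.1, -0.1, 0.6]
width: 85.6
[472.92590353 240.1732258  111.980149  ] [ 3.14128547e+00  1.00187150e-03 -2.73537757e+00] [-0.05627579  0.73454684 -0.72909675  1.94789628  0.72386825  0.73977015
  0.75742952]
```

View pics/crop2.png

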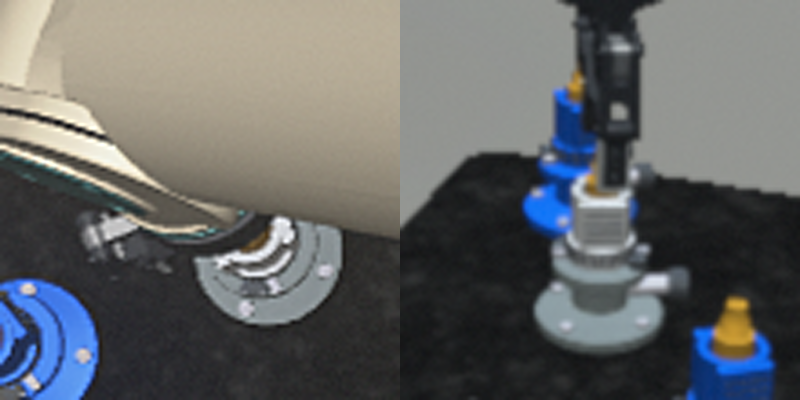

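The gripper is centred above the target collar, the tail is between the open fingers, and the blue neighbour is clear. Next I descend to TCP z of about 69 and close.

```bash
python3 -m pendant '[[-0.001,0,-0.02,0,0,0,1],[-0.001,0,-0.035,0,0,0,1],[-0.001,0,-0.043,0,0,0,1],[-0.001,0,-0.043,0,0,0,1],[-0.001,0,-0.043,0,0,0,1]]'
python3 -m pendant '[[0,0,0,0,0,0,-1],[0,0,0,0,0,0,-1],[0,0,0,0,0,0,-1],[0,0,0,0,0,0,-1],[0,0,0,0,0,0,-1],[0,0,0,0,0,0,-1],[0,0,0,0,0,0,-1],[0,0,0,0,0,0,-1]]'
```

```text
clock: 3.8
eef_pos: [471.7, 240.0, 68.6]
tool_rot: [3.141, 0.0, -2.735]
force: [1.1, -0.5, 0.8]
width: 85.6
clock: 4.6
eef_pos: [471.5, 240.6, 69.1]
tool_rot: [3.141, 0.001, -2.735]
force: [-1.3, 1.3, 5.9]
width: 45.4
```

```bash
python3 -m pendant '[[0,0,0.004,0,0,0,-1],[0,0,0.008,0,0,0,-1],[0,0,0.011,0,0,0,-1],[0,0,0.0135,0,0,0,-1],[0,0,0.0135,0,0,0,-1],[0,0,0.0135,0,0,0,-1]]'
python3 -c "
from h import *
s=ctrl.read_state();print(s['torque'],s['qpos'])"
```

```text
clock: 5.2
eef_pos: [471.5, 240.4, 81.8]
tool_rot: [3.14, 0.001, -2.735]
force: [-0.1, 5.4, -7.3]
width: 45.6
[ 0.95598497 -0.12031402 -0.00255487] [-0.08622802  0.77491901 -0.6840595   1.96840863  0.77739086  0.68035974
  0.71089649]
```

It lifted 12.7 mm with a pull of about 7–8 N, as the spring predicts. Next is the clockwise turn (−z), in small rows.

```bash
python3 -m pendant '[[0,0,0,0,0,-0.08,-1],[0,0,0,0,0,-0.16,-1],[0,0,0,0,0,-0.24,-1],[0,0,0,0,0,-0.32,-1],[0,0,0,0,0,-0.4,-1],[0,0,0,0,0,-0.48,-1],[0,0,0,0,0,-0.5,-1],[0,0,0,0,0,-0.5,-1]]'
python3 -c "
from h import *
s=ctrl.read_state();print(s['torque'],s['qpos'])"
```

```text
clock: 6.0
eef_pos: [471.3, 240.7, 81.8]
tool_rot: [3.14, -0.0, 3.048]
force: [0.2, 6.8, -7.2]
width: 45.4
[ 1.03081532 -0.13669743  0.02087238] [-0.16496186  0.73980837 -0.55349421  1.97054447  0.65837353  0.61571986
  0.32089526]
```

```bash
python3 -m pendant '[[0,0,0,0,0,-0.08,-1],[0,0,0,0,0,-0.16,-1],[0,0,0,0,0,-0.24,-1],[0,0,0,0,0,-0.32,-1],[0,0,0,0,0,-0.4,-1],[0,0,0,0,0,-0.48,-1],[0,0,0,0,0,-0.52,-1],[0,0,0,0,0,-0.52,-1]]'
python3 - <<'E'
from h import *
import cv2
s=ctrl.read_state();print(s['torque'],s['qpos'])
b=ctrl.get_image("scene")
cv2.imwrite("pics/crop3.png",cv2.resize(b[130:240,265:375],(500,500),interpolation=cv2.INTER_CUBIC))
E
```

```text
clock: 6.8
eef_pos: [471.4, 241.0, 81.8]
tool_rot: [3.14, -0.001, 2.527]
force: [-0.3, 5.9, -7.7]
width: 45.4
[ 1.09681183 -0.09579066 -0.00576298] [-0.25277357  0.71187833 -0.4140159   1.97283062  0.51503643  0.55981616
 -0.06423562]
```

View pics/crop3.png

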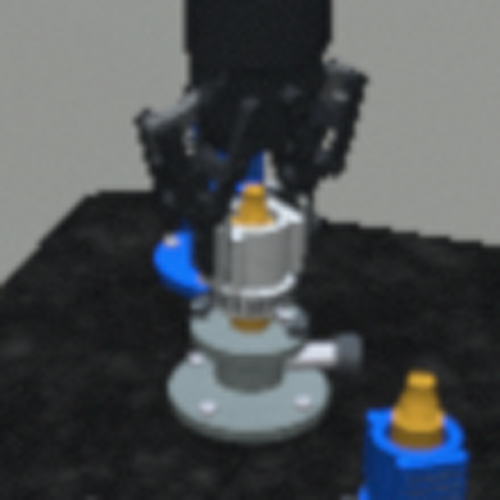

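The collar is raised (brass shows under the ribbed ring at crop (250,322)) and has turned 1.02 rad with the gripper. I lower it back, still gripped.

```bash
python3 -m pendant '[[0,0,-0.003,0,0,0,-1],[0,0,-0.006,0,0,0,-1],[0,0,-0.009,0,0,0,-1],[0,0,-0.012,0,0,0,-1],[0,0,-0.0125,0,0,0,-1],[0,0,-0.0125,0,0,0,-1]]'
```

```text
clock: 7.45
eef_pos: [471.4, 241.0, 69.4]
tool_rot: [3.14, -0.001, 2.528]
force: [0.3, 5.4, -6.0]
width: 45.7
```

It came down to 69.4 while still pulling −6 N (spring and weight only), so nothing is under the lug. I release and rise.

```bash
python3 -m pendant '[[0,0,0,0,0,0,1],[0,0,0,0,0,0,1],[0,0,0,0,0,0,1],[0,0,0,0,0,0,1],[0,0,0,0,0,0,1],[0,0,0,0,0,0,1],[0,0,0,0,0,0,1]]'
python3 -m pendant '[[0,0,0.02,0,0,0,1],[0,0,0.05,0,0,0,1],[0,0,0.09,0,0,0,1],[0,0,0.13,0,0,0,1],[0,0,0.17,0,0,0,1],[0,0,0.18,0,0,0,1],[0,0,0.18,0,0,0,1]]'
python3 -m pendant '[[0.03,-0.04,0,0,0,0,1],[0.06,-0.08,0,0,0,0,1],[0.08,-0.12,0,0,0,0,1],[0.09,-0.16,0,0,0,0,1],[0.1,-0.2,0,0,0,0,1],[0.1,-0.24,0,0,0,0,1],[0.1,-0.27,0,0,0,0,1],[0.1,-0.3,0,0,0,0,1]]'
python3 - <<'E'
from h import *
import cv2
a=ctrl.get_image("top");b=ctrl.get_image("scene")
a=cv2.resize(a[185:245,240:310],(466,400),interpolation=cv2.INTER_CUBIC);b=cv2.resize(b[145:235,280:355],(333,400),interpolation=cv2.INTER_CUBIC)
cv2.imwrite("pics/crop4.png",np.hstack([a,b]))
E
```

```text
clock: 8.15
eef_pos: [471.5, 239.6, 69.3]
tool_rot: [-3.141, 0.0, 2.528]
force: [-0.4, -0.1, -0.8]
width: 85.4
clock: 8.85
eef_pos: [472.4, 240.1, 250.9]
tool_rot: [3.139, 0.002, 2.527]
force: [-0.4, -0.0, -0.9]
width: 85.6
clock: 9.65
eef_pos: [570.1, -62.2, 246.8]
tool_rot: [-3.139, -0.004, 2.527]
force: [0.6, 1.2, -0.9]
width: 85.6
```

View pics/crop4.png

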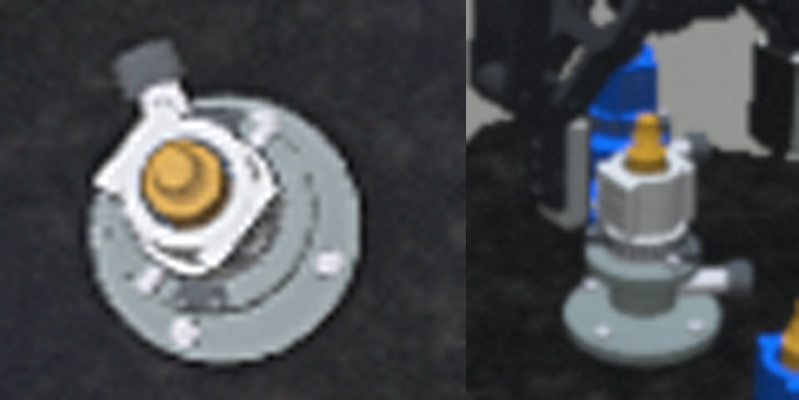

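The top view shows the collar rotated clockwise, with its left pad edge now about (95,187)-(145,120). In the scene view it sits down on the pillar with no brass gap below, as at the start, and the gripper is clear. I let the arm settle, check the spare numerically, and hand in.

```bash
python3 -m pendant '[[0,0,0,0,0,0,1],[0,0,0,0,0,0,1],[0,0,0,0,0,0,1]]'
python3 - <<'E'
from h import *
import cv2
b=ctrl.get_image("scene");o=cv2.imread("pics/scene0.png")
print("spare diff",np.abs(b[235:310,255:320].astype(int)-o[235:310,255:320]).mean(), "foot target diff",np.abs(b[212:228,300:345].astype(int)-o[212:228,300:345]).mean())
s=ctrl.read_state();print(np.abs(s["qd"]).max(),s["force"])
ctrl.finish_job()
E
```

```text
clock: 10.05
eef_pos: [571.3, -58.6, 248.8]
tool_rot: [3.141, -0.001, 2.53]
force: [0.7, -0.3, 1.0]
width: 85.5
spare diff 1.0202393162393162 foot target diff 0.9199074074074074
0.0061252125096539056 [0.41414484 0.60946195 0.30054453]
the job is handed in; nothing more can be done
```

I locked the coupler with the barbed hose tail and handed the job in at about 10 s on the clock.

- **What I did:** I gripped the collar across its flats (45.4 mm measured). I then lifted it 12.7 mm, turned it 1.02 rad clockwise, lowered it, let go and moved clear.
- **Locked and down:** The lift pull was about 7.5 N, as the spring predicts. The collar came back to within 0.3 mm of its gripped height. It still pulled about 6 N there, so the stop was not under the lug. The last pictures show it turned, with no gap beneath it.
- **Turn angle:** The commanded turn plus the unknown start (0 to 0.12) gives about 1.02–1.14 rad. The pad edges I measured by eye in the last picture suggest a turn of about 1.05–1.2 rad. The two estimates differ slightly, but both lie within the 0.87–1.22 locked slot.
- **The rest of the scene:** The image patch around the empty coupler is unchanged except for noise. I never went near its collar or the blue look-alikes. The gripper ended open, touching nothing.

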